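# Press the tan shoe's heel tip home

## Robot

A 7-joint arm with a two-finger parallel gripper is mounted at the origin on the work surface. World frame = base frame: x ahead of the robot, y to its left, z up, the work surface at z = 0. Lengths are in m, angles in rad, forces in N, time in s.
With the tool pointing down it reaches from about 0.4 to 0.85 m from the base axis. Payload 4.5 kg.
Tool frame: the origin (TCP) lies at the very end of the fingers, on their centre line; the grasp point (between the pads) lies 19 mm behind it; z points along the fingers, y is the line along which they close (so a half turn about z gives the same grasp; the last joint's range is limited). The gripper opens to 88 mm and grips with 3 to 60 N. Pads are 18 mm wide; open, the fingers measure 123 mm over their backs; the gripper's body (75 mm by 187 mm) begins 45 mm behind the grasp point.
Start: joints at [1.321, 0.689, -0.195, 1.565, 0.157, 0.902, -0.215], TCP at [0.175, -0.6, 0.239] pointing down, gripper open.
Joint ranges: [-3.01, 3.01], [-0.46, 2.08], [-1.47, 1.51], [0.13, 2.56], [-1, 4.14], [0.04, 2.09], [-2.66, 2.66]. Speed limits (rad/s): [2.57, 2.57, 3.14, 3.14, 3.14, 3.14, 3.14].

## Interface

Orientations are given as a unit quaternion [x, y, z, w].
In Python, from plant import r gives the robot as it stands. The module is installed in compiled form; this text tells all that it offers.
- The arm moves only by the shell command python3 -m pendant 'ROWS' [FORCE]. ROWS is JSON, one flat list of numbers, 7 for each row, row after row: the opening, from 0 (shut) to 1 (fully open), then the shift along the tool's x, y, z scaled (see below), then the turn, a rotation vector about the tool's x, y, z scaled (see below). A call has 1 to 12 rows; each row is the pose to reach, as a shift and turn from the pose commanded when the call began, along the tool's axes at that moment; what a row does not reach only later rows make up. The controller multiplies each number of a shift by 0.15 m and each number of a turn by pi/2 rad. A row lasts 1/10 s, in which the tool goes at most 50 mm and 8.59 degrees, less where a joint would pass 70% of its speed; a pose out of reach is approached as far as the arm can. A call with a number of a shift or a turn outside -1 to 1 is refused whole. A call with a gripper value outside its range is refused whole. The fingers move at their own pace and stop on an object; FORCE is the grip in N (left out, the last holds). Time passes only in rows, so rows that repeat a pose let the fingers close. It gives the time, the measured TCP pose, the force, the opening and the grip force at its end, in the units of the state.
- r.get_state(): the state, without advancing time (a new reading comes with each control period).
- r.snapshot(name): name is "scene" or "top" or "wrist"; returns a dict with "img" (384x512x3 uint8, red, green, blue), "mtx" (3x3 intrinsics, pixels), "cam_to_world" (4x4, takes a point from camera to world coordinates). Camera axes: x right, y up, looking along -z (the intrinsics and any distortion apply to the point x, -y, -z); pixel columns grow to the right and rows downward; lengths in m; the calibration is good to about 2 mm. A picture is of the moment at which its call begins. There is no depth.
- r.finish_job(): hands the job in; it is judged then, once.
The state is a dict: "clock": time; "q": joint angles; "qd": joint speeds; "joint_torque": joint torques, N m; "tool_pos": TCP position; "eef_rot": TCP orientation; "contact_force": force on the tool from outside, world axes, zero at the start; "moment": the same for the moment, N m; "opening": opening from 0.0 (shut) to 1.0 (fully open); "finger_force": force on a finger pad.
Only numpy, scipy, OpenCV 4.12 (cv2) and the standard library are available. Lean on these libraries where they do the work, as an engineer would, in place of code of your own. Each camera call takes 0.05 s, during which the arm holds its last target. There are 200 camera calls.

## Task

Three shoes stand upside down on iron stands, each with a new rubber heel tip that still stands a few millimetres proud on its pins. With your fingertips press the tan shoe's heel tip gently down until it is fully home, keep it pressed for two seconds, then take your hand away. Do not touch the other two heel tips, whose cement is not ready, and do not shift or lift any shoe or anything else on the bench.

Things in the scene. Friction and masses are not known exactly. Their poses are not given: they have to be found in the camera images.
- tan_shoe: Tan (orange-brown) leather shoe, upside down (sole up, level), one piece with its black iron stand, 3.4 kg, loose on the bench. Pale tan sole and a brown heel tip. Origin: centre of the underside of the stand's round foot (140 mm across), below the heel; x from heel to toe, z up. Shoe 250 mm long, 92 mm wide: 37 mm behind the origin to 219 mm ahead.
- tan_tip_top (a point): middle of the top face of the tan shoe's brown rubber heel tip, a D-shaped plate 48 mm long (along x), 64 mm wide, 7 mm thick; this point lies 26 mm from its rounded back and 22 mm from its straight front edge. x towards the toe, z up. 232 mm above the bench when home, 242 mm when fully proud; highest part of the shoe (sole ahead of it: 201 mm).
- tan_tip (a joint): how far the tan shoe's heel tip has been pushed in, m: 0 = 10 mm proud of the heel on its three steel pins (gap below it), 0.010 = fully home against the heel. It slides only straight down/up with stiff friction of about 5 N, stays where it is left, and stops hard when home. Starts between 0 and 0.004.
- black_shoe: Black leather shoe, upside down (sole up, level), one piece with its black iron stand, 3.4 kg, loose on the bench. Black sole and black heel tip. Origin: centre of the underside of the stand's round foot (140 mm across), below the heel; x from heel to toe, z up. Shoe 250 mm long, 92 mm wide: 37 mm behind the origin to 219 mm ahead.
- black_tip_top (a point): middle of the top face of the black shoe's black rubber heel tip, a D-shaped plate 48 mm long (along x), 64 mm wide, 7 mm thick; this point lies 26 mm from its rounded back and 22 mm from its straight front edge. x towards the toe, z up. 232 mm above the bench when home, 242 mm when fully proud; highest part of the shoe (sole ahead of it: 201 mm). Leave alone.
- wine_shoe: Wine-red leather shoe, upside down (sole up, level), one piece with its black iron stand, 3.4 kg, loose on the bench. Dark wine-red sole and black heel tip. Origin: centre of the underside of the stand's round foot (140 mm across), below the heel; x from heel to toe, z up. Shoe 250 mm long, 92 mm wide: 37 mm behind the origin to 219 mm ahead.
- wine_tip_top (a point): middle of the top face of the wine-red shoe's black rubber heel tip, a D-shaped plate 48 mm long (along x), 64 mm wide, 7 mm thick; this point lies 26 mm from its rounded back and 22 mm from its straight front edge. x towards the toe, z up. 232 mm above the bench when home, 242 mm when fully proud; highest part of the shoe (sole ahead of it: 201 mm). Leave alone.
- black_tip: the black shoe's heel tip itself, 7 mm thick plate; origin on its underside above the stand's axis. Leave alone.
- wine_tip: the wine-red shoe's heel tip itself, as the black one. Leave alone.
- hammer: hammer lying on the bench on the robot's side of the shoes, 260 mm long, under 45 mm high; origin under its middle. Leave alone.
- awl: awl with a pale wooden handle lying on the robot's side of the shoes, 160 mm long, under 35 mm high; origin under its middle. Leave alone.
- brush: glue brush with a wooden handle and grey bristles, lying beyond the shoes, 200 mm long, under 45 mm high; origin under its middle. Leave alone.
- spool: upright spool of cream thread between the stands, 44 mm across, 50 mm high; origin at its underside. Leave alone.
- bottle: small amber bottle with a red cap between the stands, 42 mm across, 75 mm high; origin at its underside. Leave alone.

How it is judged:
By the outcome, as a careful person would: the job done as asked, in the order asked, and still so for the second after the job is handed in, with the robot touching nothing.
It also fails if it takes over 38 s, if anything falls off the work surface, if the arm or the gripper's body presses on something with over 40 N, if the wrist force passes 120 N, or if a joint passes its speed limit or range.

## Working session

There is one attempt and no reset: what is moved stays moved. The work goes in short steps, Python scripts to look and compute and a shell command to move; the robot and the scene stay as the last step left them, time stands still between calls to the robot, and variables do not carry over. Pictures are saved under pics/ and viewed, at most 10 in all, crops included, and the job is handed in when it is done.

```bash
mkdir -p pics; python3 - <<'E'
from plant import r
import cv2,numpy as np
for n in("scene","top"):
    s=r.snapshot(n);cv2.imwrite(f"pics/{n}0.png",s["img"][:,:,::-1]);np.savez(n+"0.npz",**s);print(n,s["mtx"],s["cam_to_world"].round(3), s.keys())
st=r.get_state();print(st["clock"],st["tool_pos"],st["eef_rot"],st["contact_force"],st["opening"])
E
```

```text
scene [[428.34642226   0.         257.75653352]
 [  0.         428.34642226 188.91266438]
 [  0.           0.           1.        ]] [[-0.797 -0.504  0.332  0.913]
 [ 0.604 -0.674  0.425  0.476]
 [ 0.01   0.539  0.842  1.077]
 [ 0.     0.     0.     1.   ]] dict_keys(['img', 'mtx', 'cam_to_world'])
top [[377.19913508   0.         250.89790023]
 [  0.         377.19913508 185.57625607]
 [  0.           0.           1.        ]] [[-0.013  0.997 -0.077  0.456]
 [-1.    -0.015 -0.022 -0.004]
 [-0.023  0.077  0.997  1.035]
 [ 0.     0.     0.     1.   ]] dict_keys(['img', 'mtx', 'cam_to_world'])
0.1 [ 0.17480423 -0.59949941  0.23799749] [ 9.89940573e-01  1.41481575e-01 -1.66545502e-04 -7.73207893e-04] [-0.22948619  0.1682426  -0.07152795] 0.9969386697369939
```

View pics/scene0.png

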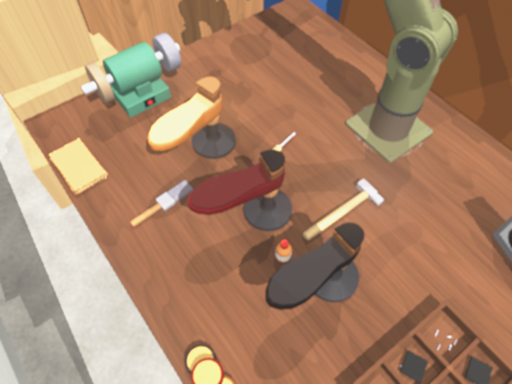

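View pics/top0.png

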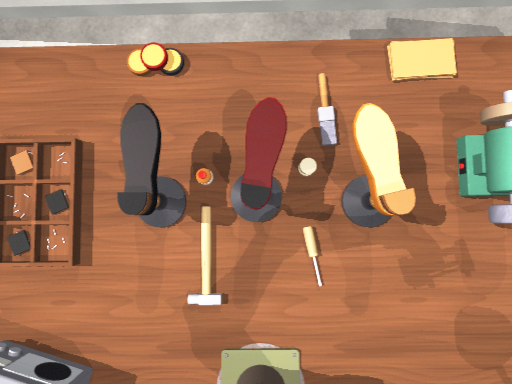

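The top view shows the tan shoe on the right, with its heel tip at about (393,203). In the scene view the tip is at about (208,88). The next step is to segment it in both views and triangulate.

```bash
cat > h.py <<'E'
import numpy as np
def ray(s,uv):
    d=np.linalg.inv(s["mtx"])@[uv[0],uv[1],1]; T=s["cam_to_world"]
    d=T[:3,:3]@(d*[1,-1,-1]); return T[:3,3],d/np.linalg.norm(d)
def onz(s,uv,z):
    o,d=ray(s,uv); return o+d*(z-o[2])/d[2]
E
python3 - <<'E'
import cv2,numpy as np
from h import *
out=[]
for n,(x0,y0,x1,y1) in(("top",(355,170,430,225)),("scene",(180,65,240,130))):
    s=np.load(n+"0.npz");im=s["img"][y0:y1,x0:x1]
    hsv=cv2.cvtColor(im,cv2.COLOR_RGB2HSV)
    f=8 if n=="top" else 8
    out.append(cv2.resize(im,(400,400*(y1-y0)//(x1-x0)),interpolation=cv2.INTER_NEAREST)[:,:,::-1])
    for p in ([(375,199),(385,203),(393,203),(405,200),(400,195),(408,206),(395,212)] if n=="top" else [(208,82),(208,86),(205,90),(213,90),(216,97),(208,93)]):
        print(n,p,s["img"][p[1],p[0]],hsv[p[1]-y0,p[0]-x0])
H=max(o.shape[0] for o in out)
cv2.imwrite("pics/crop.png",np.hstack([cv2.copyMakeBorder(o,0,H-o.shape[0],0,0,0) for o in out]))
E
```

```text
top (375, 199) [209 118  41] [ 14 205 209]
top (385, 203) [173 110  65] [ 13 159 173]
top (393, 203) [251 197 118] [ 18 135 251]
top (405, 200) [251 195 118] [ 17 135 251]
top (400, 195) [251 193 116] [ 17 137 251]
top (408, 206) [251 195 117] [ 17 136 251]
top (395, 212) [244 178 107] [ 16 143 244]
scene (208, 82) [241 188 125] [ 16 123 241]
scene (208, 86) [241 188 125] [ 16 123 241]
scene (205, 90) [174 121  81] [ 13 136 174]
scene (213, 90) [242 189 125] [ 16 123 242]
scene (216, 97) [154 106  70] [ 13 139 154]
scene (208, 93) [179 122  81] [ 13 140 179]
```

View pics/crop.png

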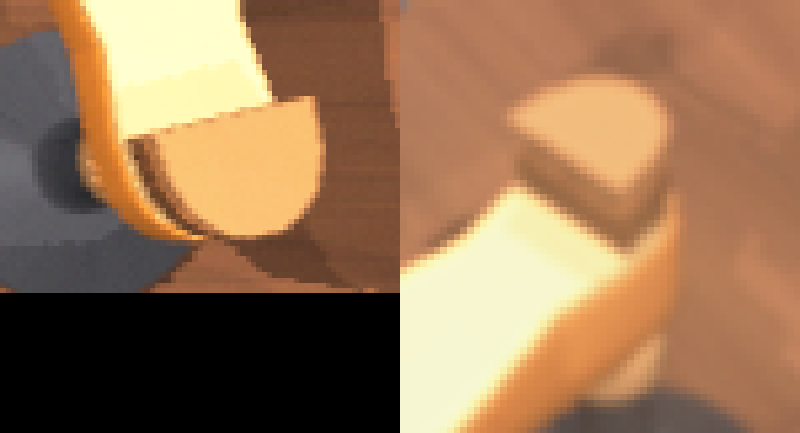

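The crop shows the bright top face cleanly, D-shaped in both views, with the dark side wall separate. I'll mask that face and fit a rectangle.

```bash
python3 - <<'E'
import cv2,numpy as np
from h import *
from plant import r
from scipy.spatial.transform import Rotation as R
C={}
for n,(x0,y0,x1,y1) in(("top",(355,170,430,225)),("scene",(180,65,240,130))):
    s=np.load(n+"0.npz");im=s["img"]
    hsv=cv2.cvtColor(im,cv2.COLOR_RGB2HSV)
    m=cv2.inRange(hsv,(14,105,215),(20,160,255));k=np.zeros_like(m);k[y0:y1,x0:x1]=m[y0:y1,x0:x1]
    k=cv2.morphologyEx(k,cv2.MORPH_OPEN,np.ones((3,3)))
    c=max(cv2.findContours(k,0,1)[0],key=cv2.contourArea)[:,0].astype(float)
    M=cv2.moments(c.astype(np.float32)[:,None]);C[n]=ray(s,(M['m10']/M['m00'],M['m01']/M['m00']))
    for z in(.238,.242):
        P=np.array([onz(s,p,z)[:2] for p in c])
        rc=cv2.minAreaRect((P*1000).astype(np.float32));print(n,len(c),z,rc); 
        mm=cv2.moments((P*1000).astype(np.float32)[:,None]);print(" centroid",mm['m10']/mm['m00'],mm['m01']/mm['m00'])
    print(cv2.boxPoints(rc))
(o1,d1),(o2,d2)=C.values()
t=np.linalg.lstsq(np.c_[d1,-d2],o2-o1,rcond=None)[0]
a,b=o1+t[0]*d1,o2+t[1]*d2;print("tri",a,b)
st=r.get_state();print(R.from_quat(st["eef_rot"]).as_matrix().round(4))
E
```

```text
top 84 0.238 ((479.5473937988281, -300.41119384765625), (48.462669372558594, 62.49275588989258), 12.195411682128906)
 centroid 481.8750884331645 -299.68342097109377
top 84 0.242 ((479.4311218261719, -298.9259948730469), (48.21950912475586, 62.17924880981445), 12.195415496826172)
 centroid 481.7471054635956 -298.20191938835956
[[ 449.29788 -273.63107]
 [ 462.433   -334.40714]
 [ 509.56436 -324.22092]
 [ 496.42923 -263.44485]]
scene 48 0.238 ((478.0884094238281, -303.3006896972656), (46.12787628173828, 60.540985107421875), 11.858153343200684)
 centroid 480.927883048788 -302.5063913689949
scene 48 0.242 ((480.16424560546875, -299.5860595703125), (45.90790939331055, 60.25227737426758), 11.858153343200684)
 centroid 482.9901891684508 -298.7955601589243
[[ 451.50952 -274.81964]
 [ 463.89075 -333.78607]
 [ 508.81897 -324.35248]
 [ 496.43774 -265.38605]]
tri [ 0.48173339 -0.29876872  0.24053008] [ 0.48253285 -0.29955441  0.24084662]
[[ 9.600e-01  2.801e-01 -5.000e-04]
 [ 2.801e-01 -9.600e-01  1.500e-03]
 [-1.000e-04 -1.600e-03 -1.000e+00]]
```

Both views agree: the tip top is at about (0.4815, -0.299, 0.2407), and the fitted 48x62 mm matches the given size. I'll rise and close the fingers, then travel over in three parts.

```bash
python3 -m pendant '[0,0,0,-0.3,0,0,0, 0,0,0,-0.6,0,0,0, 0,0.3,-0.15,-0.6,0,0,0, 0,0.6,-0.3,-0.6,0,0,0, 0,0.84,-0.45,-0.6,0,0,0, 0,0.84,-0.45,-0.6,0,0,0, 0,0.84,-0.45,-0.6,0,0,0]' 20
python3 -m pendant '[0,0.25,-0.15,0,0,0,0, 0,0.5,-0.3,0,0,0,0, 0,0.84,-0.45,0,0,0,0, 0,0.84,-0.45,0,0,0,0, 0,0.84,-0.45,0,0,0,0, 0,0.84,-0.45,0,0,0,0]'
python3 -m pendant '[0,0.25,-0.15,0,0,0,0, 0,0.5,-0.3,0,0,0,0, 0,0.7,-0.4,0,0,0,0, 0,0.84,-0.45,0,0,0,0, 0,0.84,-0.45,0,0,0,0, 0,0.84,-0.45,0,0,0,0, 0,0.84,-0.45,0,0,0,0]'
python3 - <<'E'
from plant import r
import numpy as np
from scipy.spatial.transform import Rotation as R
s=r.get_state();e=np.array([.4815,-.299,.25])-s["tool_pos"]
M=R.from_quat(s["eef_rot"]).as_matrix()
print(M.round(3),s["tool_pos"],(M.T@e)/.15,s["contact_force"],s["opening"],s["clock"])
E
```

```text
clock: 0.8
tool_pos: [0.2776, -0.4992, 0.3286]
eef_rot: [0.99, 0.143, -0.0, -0.0]
contact_force: [0.2, -0.9, 0.2]
opening: 0.389
finger_force: 0.0
clock: 1.4
tool_pos: [0.3771, -0.4021, 0.3284]
eef_rot: [0.99, 0.14, -0.001, 0.0]
contact_force: [-0.5, -0.3, -0.7]
opening: 0.005
finger_force: 0.0
clock: 2.1
tool_pos: [0.4791, -0.3025, 0.3286]
eef_rot: [0.99, 0.139, -0.001, 0.001]
contact_force: [-0.1, -0.3, -0.4]
opening: 0.004
finger_force: 0.0
[[ 0.961  0.275 -0.002]
 [ 0.275 -0.961 -0.001]
 [-0.002  0.001 -1.   ]] [ 0.47905489 -0.3025341   0.32855439] [ 0.02317788 -0.01863995  0.523635  ] [-0.07441744 -0.30115919 -0.39247256] 0.003579258375065184 2.1
```

```bash
python3 -m pendant '[0,0.023,-0.019,0.2,0,0,0, 0,0.023,-0.019,0.35,0,0,0, 0,0.023,-0.019,0.44,0,0,0, 0,0.023,-0.019,0.5,0,0,0, 0,0.023,-0.019,0.5,0,0,0, 0,0.023,-0.019,0.5,0,0,0]'
python3 - <<'E'
from plant import r
import cv2,numpy as np
a=[]
for n,(x0,y0,x1,y1) in(("top",(345,150,435,240)),("scene",(165,50,255,140))):
    a.append(cv2.resize(r.snapshot(n)["img"][y0:y1,x0:x1,::-1],(400,400)))
cv2.imwrite("pics/pre.png",np.hstack(a));print(r.get_state()["tool_pos"])
E
```

```text
clock: 2.7
tool_pos: [0.4835, -0.297, 0.2543]
eef_rot: [0.99, 0.141, 0.0, 0.0]
contact_force: [1.0, -0.1, 0.4]
opening: 0.007
finger_force: 0.0
[ 0.48407922 -0.29669612  0.25466812]
```

View pics/pre.png

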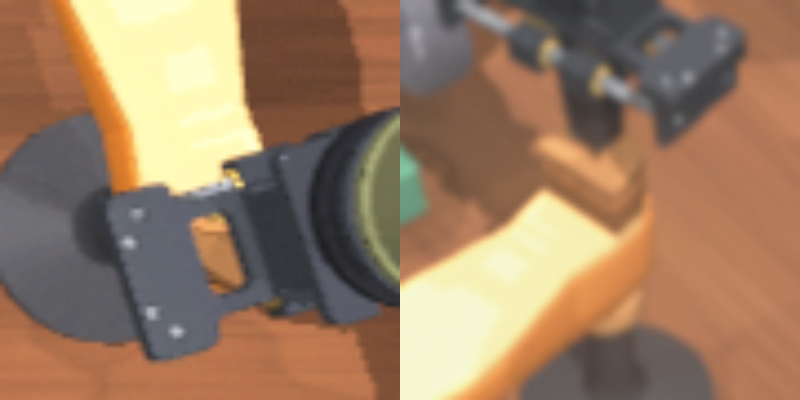

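The shut fingertips are above the middle of the tip, at about crop pixel (590,150). I'll creep down now and watch the force.

```bash
python3 -m pendant '[0,-0.01,-0.01,0.02,0,0,0, 0,-0.01,-0.01,0.04,0,0,0, 0,-0.01,-0.01,0.06,0,0,0, 0,-0.01,-0.01,0.07,0,0,0, 0,-0.01,-0.01,0.08,0,0,0, 0,-0.01,-0.01,0.09,0,0,0, 0,-0.01,-0.01,0.09,0,0,0]'
python3 -m pendant '[0,0,0,0.005,0,0,0, 0,0,0,0.01,0,0,0, 0,0,0,0.015,0,0,0, 0,0,0,0.02,0,0,0, 0,0,0,0.02,0,0,0]'
python3 -m pendant '[0,0,0,0.005,0,0,0, 0,0,0,0.01,0,0,0, 0,0,0,0.015,0,0,0, 0,0,0,0.02,0,0,0, 0,0,0,0.02,0,0,0]'
```

```text
clock: 3.5
tool_pos: [0.4819, -0.295, 0.2404]
eef_rot: [0.99, 0.141, 0.0, 0.0]
contact_force: [-1.6, 0.2, 2.4]
opening: 0.005
finger_force: 1.3
clock: 4.0
tool_pos: [0.4819, -0.295, 0.2372]
eef_rot: [0.99, 0.141, -0.0, -0.0]
contact_force: [-2.2, 0.7, 3.8]
opening: 0.003
finger_force: 2.0
clock: 4.5
tool_pos: [0.4818, -0.295, 0.2341]
eef_rot: [0.99, 0.141, -0.0, -0.0]
contact_force: [-0.6, 0.5, 4.6]
opening: 0.006
finger_force: 1.8
```

Contact came at about z 0.240, as measured. The tip is sliding with roughly 4–5 N of friction, and about 2 mm remain.

```bash
python3 -m pendant '[0,0,0,0.004,0,0,0, 0,0,0,0.008,0,0,0, 0,0,0,0.012,0,0,0, 0,0,0,0.012,0,0,0]'
python3 -m pendant '[0,0,0,0.004,0,0,0, 0,0,0,0.006,0,0,0, 0,0,0,0.006,0,0,0]'
python3 -m pendant '[0,0,0,0.004,0,0,0, 0,0,0,0.006,0,0,0, 0,0,0,0.006,0,0,0]'
```

```text
clock: 4.9
tool_pos: [0.4818, -0.295, 0.2325]
eef_rot: [0.99, 0.141, 0.0, 0.0]
contact_force: [-2.4, 1.7, 5.3]
opening: 0.007
finger_force: 2.6
clock: 5.2
tool_pos: [0.4819, -0.295, 0.2324]
eef_rot: [0.99, 0.141, 0.0, 0.0]
contact_force: [-2.5, 1.9, 10.9]
opening: 0.006
finger_force: 5.6
clock: 5.5
tool_pos: [0.4819, -0.295, 0.2323]
eef_rot: [0.99, 0.141, 0.0, 0.0]
contact_force: [-4.4, 3.4, 16.8]
opening: 0.001
finger_force: 8.6
```

It has reached the hard stop at z 0.232, with force rising to about 17 N. I'll hold there for 2.8 s.

```bash
for i in 1; do python3 -m pendant '[0,0,0,0,0,0,0, 0,0,0,0,0,0,0, 0,0,0,0,0,0,0, 0,0,0,0,0,0,0, 0,0,0,0,0,0,0, 0,0,0,0,0,0,0, 0,0,0,0,0,0,0, 0,0,0,0,0,0,0, 0,0,0,0,0,0,0, 0,0,0,0,0,0,0, 0,0,0,0,0,0,0, 0,0,0,0,0,0,0]'; done
python3 -m pendant '[0,0,0,0,0,0,0, 0,0,0,0,0,0,0, 0,0,0,0,0,0,0, 0,0,0,0,0,0,0, 0,0,0,0,0,0,0, 0,0,0,0,0,0,0, 0,0,0,0,0,0,0, 0,0,0,0,0,0,0, 0,0,0,0,0,0,0, 0,0,0,0,0,0,0, 0,0,0,0,0,0,0, 0,0,0,0,0,0,0]'
python3 -m pendant '[0,0,0,0,0,0,0, 0,0,0,0,0,0,0, 0,0,0,0,0,0,0, 0,0,0,0,0,0,0]'
```

```text
clock: 6.7
tool_pos: [0.4819, -0.295, 0.2324]
eef_rot: [0.99, 0.141, 0.0, 0.0]
contact_force: [-5.4, 3.0, 17.4]
opening: 0.003
finger_force: 8.6
clock: 7.9
tool_pos: [0.4819, -0.295, 0.2324]
eef_rot: [0.99, 0.141, 0.0, 0.0]
contact_force: [-4.8, 3.7, 17.3]
opening: 0.003
finger_force: 8.6
clock: 8.3
tool_pos: [0.4819, -0.295, 0.2324]
eef_rot: [0.99, 0.141, 0.0, 0.0]
contact_force: [-4.3, 2.6, 16.9]
opening: 0.007
finger_force: 8.6
```

Now I'll lift straight up and back away the way I came, so the cameras can see the tip.

```bash
python3 -m pendant '[0,0,0,-0.03,0,0,0, 0,0,0,-0.1,0,0,0, 0,0,0,-0.3,0,0,0, 0,0,0,-0.6,0,0,0, 0,0,0,-0.7,0,0,0, 0,-0.3,0.15,-0.7,0,0,0, 0,-0.6,0.3,-0.7,0,0,0, 0,-0.84,0.45,-0.7,0,0,0, 0,-0.84,0.45,-0.7,0,0,0, 0,-0.84,0.45,-0.7,0,0,0]'
python3 -m pendant '[0,-0.3,0.15,0,0,0,0, 0,-0.6,0.3,0,0,0,0, 0,-0.84,0.45,0,0,0,0, 0,-0.84,0.45,0,0,0,0, 0,-0.84,0.45,0,0,0,0]'
python3 - <<'E'
from plant import r
import cv2,numpy as np
a=[]
for n in("top","scene"):
    s=r.snapshot(n);np.savez(n+"1.npz",**s)
    d=cv2.absdiff(s["img"],np.load(n+"0.npz")["img"])
    a.append(np.vstack([s["img"][:,:,::-1],cv2.convertScaleAbs(d,alpha=2)]))
cv2.imwrite("pics/post.png",cv2.resize(np.hstack(a),(784,588)))
s=r.get_state();print(s["contact_force"],s["tool_pos"])
E
```

```text
clock: 9.3
tool_pos: [0.3792, -0.3959, 0.3357]
eef_rot: [0.99, 0.14, 0.0, 0.0]
contact_force: [0.1, -0.3, 0.0]
opening: 0.006
finger_force: 0.0
clock: 9.8
tool_pos: [0.279, -0.4946, 0.3355]
eef_rot: [0.99, 0.142, 0.001, -0.0]
contact_force: [0.3, 0.3, 0.2]
opening: 0.002
finger_force: 0.0
[ 0.08935148 -0.50111122  0.95720539] [ 0.28052625 -0.49335003  0.33566954]
```

View pics/post.png

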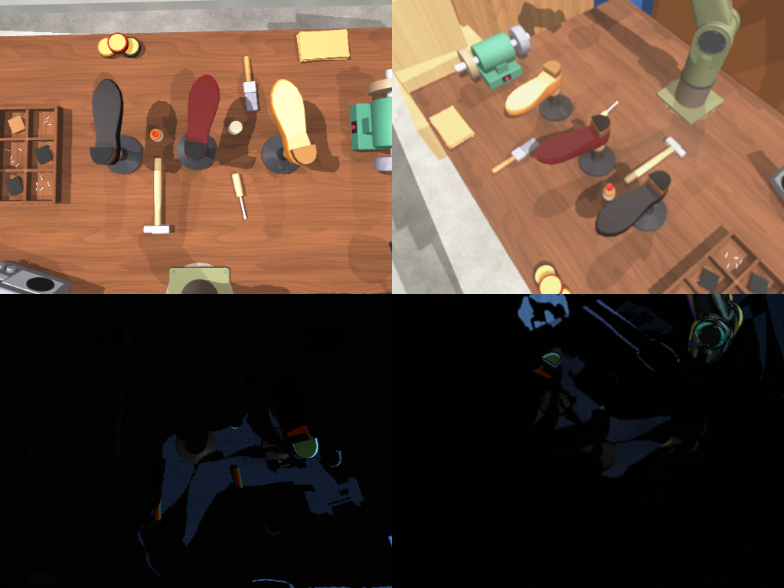

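The tan tip has dropped. Apart from arm shadows, the difference images show no shifted shoe edges, so I'm handing in.

```bash
python3 -c "
from plant import r
print(r.finish_job())"
```

```text
the job is handed in; nothing more can be done
None
```

The tan shoe's heel tip is fully home (hard stop at 0.232 m), was held at about 17 N for 2.8 s, and the hand is clear; before/after pictures show nothing else moved, and the job is handed in.

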